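# Set the frame cradle to the coral mark and lay the shell panel on it

### The arm

A 6-joint arm with a two-finger parallel gripper is mounted at the origin on the work surface. World frame = base frame: x ahead of the robot, y to its left, z up, the work surface at z = 0. Lengths are in m, angles in rad, forces in N, time in s.
With the tool pointing down it reaches from about 0.3 to 0.875 m from the base axis. Payload 6.4 kg.
Tool frame: the origin (TCP) lies midway between the tips of the shut fingers; the grasp point (between the pads) lies 19 mm behind it; z points along the fingers, y is the line along which they close (so a half turn about z gives the same grasp; the last joint's range is limited). The gripper opens to 85 mm and grips with 20 to 120 N. Pads are 22 mm wide; open, the fingers measure 114 mm over their backs; the gripper's body (76 mm by 85 mm) begins 54 mm behind the grasp point. The pads swing forward as they close: fully open they stand 13 mm farther back than shut.
Start: joints at [1.131, 0.181, 1.607, -0, 1.354, -0.206], TCP at [0.133, 0.559, 0.231] pointing down, gripper open.
Joint ranges: [-2.99, 2.99], [-0.89, 2.07], [0.3, 2.58], [-1.14, 4.28], [0, 2.63], [-3.12, 3.12]. Speed limits (rad/s): [2.57, 2.57, 3.01, 3.14, 3.14, 3.14].

### API

Orientations are given as a unit quaternion [w, x, y, z].
In Python, from bench import ctrl gives the robot as it stands. The module is installed in compiled form; this text tells all that it offers.
- The arm moves only by the tool move_arm, never from a script. Its argument "plan" is one flat list of numbers, 6 for each row, row after row: the shift along the world's x, y, z in units of 50 mm (1.0 is 50 mm), then the turn, a rotation vector about the world's x, y, z in rad. A call has 1 to 10 rows; each row is the pose to reach, as a shift and turn from the pose commanded when the call began; what a row does not reach only later rows make up. A row lasts 1/8 s, in which the tool goes at most 62.5 mm and 10.7 degrees, less where a joint would pass 70% of its speed; a pose out of reach is approached as far as the arm can. A call with a gripper value outside its range is refused whole. "grip" is the finger opening in mm, from 0 to 85.4, set as the call begins (left out, the last holds). The fingers move at their own pace and stop on an object; the grip force is fixed at half the most. Time passes only in rows, so rows that repeat a pose let the fingers close. It gives the time, the measured TCP pose, the force, the opening and the grip force at its end, in the units of the state.
- ctrl.get_obs(): the state, without advancing time (a new reading comes with each control period).
- ctrl.camera(name): name is "scene" or "top" or "wrist"; returns a dict with "pixels" (420x560x3 uint8, red, green, blue), "fx", "fy", "cx", "cy" (pixels), "origin" and "attitude" of the camera in the world. Camera axes: x right, y down, z forward; pixel columns grow to the right and rows downward; lengths in m; the calibration is good to about 2 mm. The wrist camera is an equidistant fisheye: a pixel r from the principal point sees the ray r / f radians off the axis. A picture is of the moment at which its call begins. There is no depth.
- ctrl.hand_in(): hands the job in; it is judged then, once.
The state is a dict: "time_s": time; "q": joint angles; "dq": joint speeds; "joint_efforts": joint torques, N m; "eef_pos": TCP position; "eef_rot": TCP orientation; "wrist_force": force on the tool from outside, world axes, zero at the start; "torque": the same for the moment, N m; "opening": opening from 0.0 (shut) to 1.0 (fully open); "grasp_force": force on a finger pad.
Only numpy, scipy, OpenCV 4.12 (cv2) and the standard library are available. Lean on these libraries where they do the work, as an engineer would, in place of code of your own. Each camera call takes 0.05 s, during which the arm holds its last target. There are 200 camera calls.

### The job

On the frame cradle, press the orange sprung button in and slide the blue tube along its rail until the button stands beside the coral-coloured mark, and let it pop fully out into the hole there so that the tube is locked. Then pick up the coral shell panel from its wooden block and lay it gently, shells up, across the two cork-topped rests of the cradle, flat between their lips and resting on both. Let go, and leave the other things on the table where they are.

Things in the scene. Friction and masses are not known exactly. Their poses are not given: they have to be found in the camera images.
- cradle: Frame cradle fixed to the table: dark grey board 120 x 330 x 10 mm; on it, along its y axis at x = 0, an aluminium rail 18 mm wide, centre 42 mm above the table, y -150 to +150, end foot 58 mm high at y = +150. Origin: centre of the board's underside, z up. The rail has four holes at y = 10, 36, 62, 88 mm; a blue tube slides on it, starting locked in the first. Fixed rest at y = -135.
- cradle_slide (a joint): Travel of the blue tube (30 mm wide, 110 long, from 26 to 58 mm above the table) along the cradle's +y, in m: 0 in the first hole, then 0.026, 0.052, 0.078; stops at -0.004 and 0.084. Locked (1 mm play) while the button is out in a hole. With the button in, it slides with about 1.2 N friction and stays where it is left.
- cradle_button (a joint): How far the orange button is pressed in, in m: 0 out, 0.009 fully in. Its spring takes 4 N to start, 8 N fully in. Past 0.0065 it frees the tube. Let go between holes it stays in at about 0.0065, and pops out to 0 when the tube brings it to a hole; let go within 3 mm of a hole, it pops out and centres the tube.
- button_station (a point): Point on the blue tube's middle line beside the button, 44 mm above the table; moves with the tube, axes of the cradle. The orange button (20 mm across) sticks out at +x: its face is 27 mm from here when out, 18 mm fully in. The tube's opposite side (black pad) is 15 mm from here at -x. Pinching these two sides from above presses the button. The tube reaches 35 mm from here to +y and 75 mm to -y.
- coral_mark_top (a point): Top of the coral mark on the board, 24 mm across, 18 mm above the table, axes of the cradle. It stands beside the second, third or fourth hole, 45 mm to +x of the rail's middle; two cream marks stand beside the other two. The tube is right when button_station has the same y, in the cradle's axes, as this mark.
- fixed_rest (a point): Middle of the cork top of the cradle's fixed rest, 75 mm above the table; axes of the cradle. The cork is 14 mm long in y and 62 mm wide in x, between two lips that stand 10 mm above it.
- sliding_rest (a point): Middle of the cork top of the rest on the blue tube, the same size and height as the fixed one, with the same lips; 55 mm from button_station towards -y; it moves with the tube.
- panel_mid (a point): Centre of the shell panel: a coral board 50 mm wide (x), 200 long (y), 18 thick (z), about 240 g, with shells up to 8 mm high on top (+z). It starts on a wooden drying block (34 x 130 mm, under its middle), its underside 22 mm above the table; well gripped across its width at the middle. Either end may go to either rest.
- shell_bowl: Bystander: brass bowl, 100 mm across, 42 mm high; origin at its underside. Leave it.
- glue_bottle: Bystander: white bottle with orange cap, 52 mm across, 130 mm high; origin at its underside. Leave it.
- brush_jar: Bystander: blue jar with brushes, 72 mm across, about 185 mm high; origin at its underside. Leave it.
- brush: Bystander: flat brush lying on the table, 170 mm long. Leave it.
- shell_a: Bystander: maroon shell, 48 mm across, 19 mm high; origin at its underside. Leave it.
- shell_b: Bystander: cream shell, 48 mm across, 19 mm high; origin at its underside. Leave it.
- sanding_block: Bystander: cork sanding block, 70 x 50 x 28 mm; origin at its underside. Leave it.
- panel: The shell panel itself (see panel_mid): this origin is the middle of its underside.

How it is judged:
By the outcome, as a careful person would: the job done as asked, in the order asked, and still so for the second after the job is handed in, with the robot touching nothing.
It also fails if it takes over 54 s, if anything falls off the work surface, if the arm or the gripper's body presses on something with over 40 N, if the wrist force passes 120 N, or if a joint passes its speed limit or range.

## Working session

There is one attempt and no reset: what is moved stays moved. The work goes in short steps, Python scripts to look and compute and a tool call to move; the robot and the scene stay as the last step left them, time stands still between calls to the robot, and variables do not carry over. Pictures are saved under pics/ and viewed, at most 10 in all, crops included, and the job is handed in when it is done.

Besides the shell and the picture viewer there is one more tool, called after ">>>" as a command line: name --argument value ..., lists and objects as JSON in quotes. move_arm: Moves the arm, as the interface text tells. Its arguments: {"type":"object","properties":{"plan":{"type":"array"},"grip":{"type":"number"}},"required":["plan"]}

```bash
mkdir -p pics
cat > h.py <<'E'
import numpy as np, cv2
from bench import ctrl
from scipy.spatial.transform import Rotation as R
def att(a):
    a=np.array(a,float)
    return a if a.shape==(3,3) else R.from_quat(a,scalar_first=True).as_matrix()
def snap(name,fn):
    c=ctrl.camera(name); cv2.imwrite(fn,c["pixels"][:,:,::-1]); 
    return c
def ray(c,u,v,fish=False):
    x=(u-c["cx"])/c["fx"]; y=(v-c["cy"])/c["fy"]
    if fish:
        t=np.hypot(x,y); s=np.sin(t)/t if t>1e-9 else 1; d=np.array([x*s,y*s,np.cos(t)])
    else: d=np.array([x,y,1.])
    d=att(c["attitude"])@d; return np.array(c["origin"]),d/np.linalg.norm(d)
def atz(c,u,v,z,fish=False):
    o,d=ray(c,u,v,fish); return o+d*(z-o[2])/d[2]
def tri(rs):
    A=0;b=0
    for o,d in rs:
        P=np.eye(3)-np.outer(d,d); A=A+P; b=b+P@o
    p=np.linalg.solve(A,b); return p,[float(np.linalg.norm((np.eye(3)-np.outer(d,d))@(p-o))) for o,d in rs]
E
python3 - <<'E'
from h import *
import pickle
cs={n:snap(n,f"pics/{n}0.png") for n in ("scene","top","wrist")}
pickle.dump(cs,open("c0.pkl","wb"))
for n,c in cs.items(): print(n,{k:v for k,v in c.items() if k!="pixels"})
o=ctrl.get_obs();print(o)
E
```

```text
scene {'fx': 491.6265264352455, 'fy': 491.6265264352455, 'cx': 277.14471019387855, 'cy': 206.2965131832059, 'origin': array([1.39011733, 0.62550506, 0.93870961]), 'attitude': array([-0.17877725,  0.38389943,  0.81660693, -0.39219006])}
top {'fx': 422.05331217252524, 'fy': 422.05331217252524, 'cx': 284.0387949558599, 'cy': 208.70541010872734, 'origin': array([ 0.46032196, -0.01959263,  1.35897159]), 'attitude': array([-0.02723536,  0.70770259, -0.70526423,  0.03190052])}
wrist {'fx': 325.19226210127806, 'fy': 325.19226210127806, 'cx': 282.7720599047426, 'cy': 202.78792155093603, 'origin': array([0.05417788, 0.57934645, 0.37333886]), 'attitude': array([0.12560097, 0.77472533, 0.61188705, 0.09807801])}
{'time_s': 0.15, 'q': array([ 1.13072119e+00,  1.81382151e-01,  1.60771942e+00, -9.32455589e-06,
        1.35382483e+00, -2.06281347e-01]), 'dq': array([ 6.37433036e-04, -2.90169653e-03, -4.65759302e-03, -2.65702560e-04,
       -4.27188466e-06,  7.31764886e-04]), 'joint_efforts': array([ 4.97322872e-04, -4.45259321e+01, -3.51690924e+01, -3.83062034e-04,
        5.89095958e-03,  1.96178280e-05]), 'eef_pos': array([0.13301018, 0.55899029, 0.23061297]), 'eef_rot': array([-2.07470632e-04,  1.16629821e-01,  9.93175231e-01, -6.33796735e-04]), 'wrist_force': array([-0.21465057,  0.03426666, -0.01072684]), 'torque': array([-0.04028038, -0.0299934 , -0.02106173]), 'grasp_force': 0.0, 'opening': 1.0016148383727306}
```

View pics/top0.png

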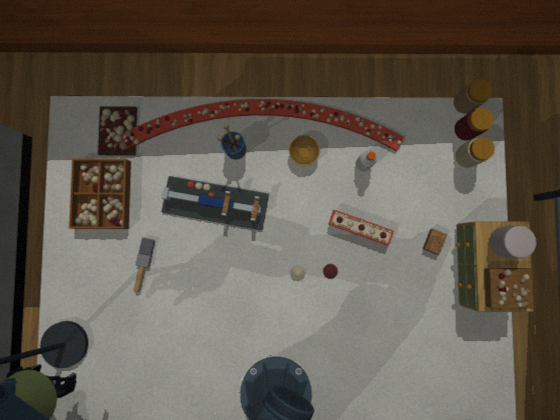

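View pics/scene0.png

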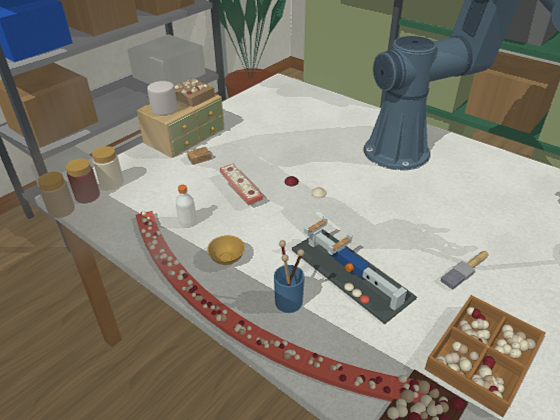

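Top view: the cradle lies around (215,203) with its +y to the left, the panel is at about (362,228), and the coral mark is at about (191,184), so it is the farthest along +y. The scene view agrees: the marks run (348,287), (356,293), then coral at (365,299), which makes the fourth hole the target.

Run:
```python
import cv2,numpy as np
t=cv2.imread("pics/top0.png");s=cv2.imread("pics/scene0.png")
C=np.zeros((600,800,3),np.uint8)
def put(im,u0,v0,w,h,x,y):
    c=cv2.resize(im[v0:v0+h,u0:u0+w],None,fx=4,fy=4,interpolation=cv2.INTER_CUBIC); c=np.clip(c.astype(float)*1.3,0,255)
    C[y:y+4*h,x:x+4*w]=c[:,:]
put(t,155,172,118,65,0,0); put(t,325,205,76,45,490,0)
put(s,300,210,120,80,0,270); put(s,215,158,54,50,490,200); put(s,330,260,76,45,490,410)
cv2.imwrite("pics/comp.png",C)
```

```text
(no output)
```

View pics/comp.png

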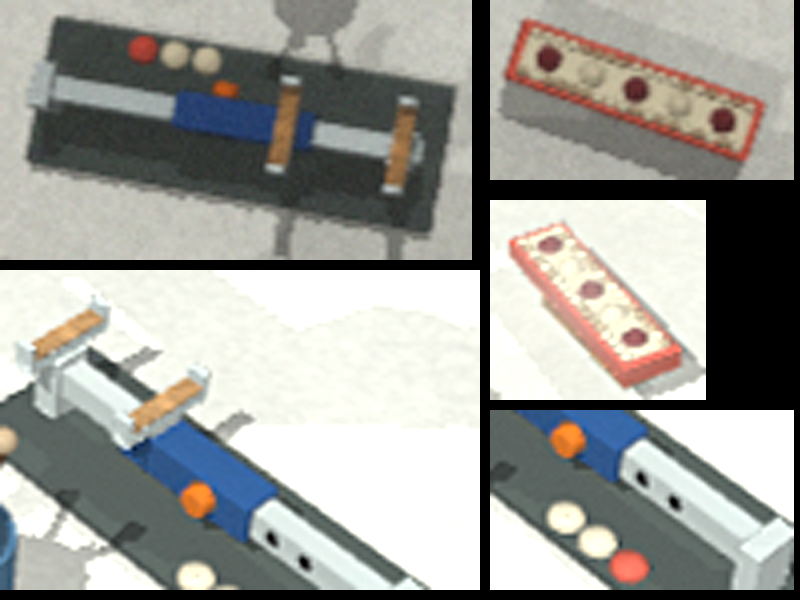

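The composite shows the coral mark at (143,49) and the button at (226,90) in the top crop. The cork middles are at (285,127) and (401,145), and the panel's middle shell is at (637,89). Both views put coral farthest towards +y.

Run:
```python
from h import *
import pickle
cs=pickle.load(open("c0.pkl","rb"));T=cs["top"];S=cs["scene"]
f=lambda u0,v0,x,y,X,Y:(u0+(X-x+.5)/4-.5,v0+(Y-y+.5)/4-.5)
a=lambda X,Y:f(155,172,0,0,X,Y); p=lambda X,Y:f(325,205,490,0,X,Y)
s=lambda X,Y:f(300,210,0,270,X,Y); sp=lambda X,Y:f(215,158,490,200,X,Y); sm=lambda X,Y:f(330,260,490,410,X,Y)
np.set_printoptions(precision=4,suppress=True)
for n,t,q in [("coral",a(143,49),sm(629,567)),("cream",a(174,55),sm(597,542)),("cream2",a(206,61),sm(566,517)),("fixed",a(401,145),s(68,335)),("slid",a(285,127),s(170,403)),("btn",a(226,90),s(199,500)),("panelshell",p(637,89),sp(592,289)),("pA",p(549,59),sp(551,244)),("pB",p(723,120),sp(635,337))]:
    print(n,*tri([ray(T,*t),ray(S,*q)]))
for z,n,l in [(.018,"marks",[a(143,49),a(174,55),a(206,61)]),(.075,"rests",[a(285,127),a(401,145)]),(.058,"tube ends mid",[a(177,108),a(312,131)]),(.01,"board",[a(54,17),a(456,87),a(430,234),a(27,163)]),(.04,"panel",[p(522,20),p(762,100),p(745,158),p(507,80)])]:
    P=np.array([atz(T,*k,z) for k in l]);print(n,P[:,:2].tolist(),P.mean(0)); 
    if len(P)<4: d=P[0]-P[-1];print(np.degrees(np.arctan2(d[1],d[0])))
    else:
        d=(P[0]+P[3]-P[1]-P[2])/2;print(np.degrees(np.arctan2(d[1],d[0])),np.linalg.norm(d))
```

```text
coral [0.6526 0.2745 0.0073] [0.0006004885815339885, 0.0006004885815338617]
cream [0.648  0.249  0.0076] [0.00017422799718501368, 0.00017422799718508366]
cream2 [0.6432 0.2231 0.0079] [0.00013710230682164787, 0.00013710230682174838]
fixed [0.5692 0.0634 0.0705] [0.0024605770217881254, 0.002460577021788244]
slid [0.5823 0.153  0.071 ] [0.003277079987936655, 0.0032770799879366453]
btn [0.6152 0.2022 0.0406] [0.0013792390988584247, 0.0013792390988584533]
panelshell [ 0.5141 -0.2695  0.0392] [0.0010961928002894508, 0.0010961928002895555]
pA [ 0.5558 -0.2163  0.1231] [0.03426146842175761, 0.034261468421757625]
pB [ 0.4694 -0.3234 -0.0495] [0.04150847794441366, 0.041508477944413744]
marks [[0.6513836539674354, 0.27166170324475697], [0.6466473636344997, 0.24680226090775315], [0.6419159887975598, 0.22115289246449554]] [0.6466 0.2465 0.018 ]
79.38334392133507
rests [[0.5836696851574475, 0.1497477721051765], [0.5702112596764156, 0.06111774841748391]] [0.5769 0.1054 0.075 ]
81.36562545431529
tube ends mid [[0.5997532447294439, 0.23570428244780334], [0.5822750508477228, 0.13108240625831374]] [0.591  0.1834 0.058 ]
80.51571824614028
board [[0.6782242508036921, 0.3455574592926852], [0.6227493334716216, 0.021415218790713623], [0.5045622990822288, 0.04142891481464385], [0.5602064507220568, 0.36403497231304105]] [0.5914 0.1931 0.01  ]
80.2510854251645 0.3281123315480368
panel [[0.5686091042396654, -0.18060354738379822], [0.506525764310056, -0.3680637218925646], [0.46127495119664147, -0.3539528482859852], [0.5214801574662645, -0.16855830664671576]] [ 0.5145 -0.2678  0.04  ]
71.84159182019873 0.19619832305944548
```

>>> move_arm --plan '[0.92,-0.71,-0.1,0,0,-0.15,1.84,-1.42,-0.2,0,0,-0.3,2.77,-2.14,-0.3,0,0,-0.45,3.69,-2.85,-0.4,0,0,-0.6,4.61,-3.56,-0.5,0,0,-0.75,5.53,-4.27,-0.6,0,0,-0.9,6.45,-4.98,-0.7,0,0,-1.05,7.38,-5.7,-0.8,0,0,-1.2,8.3,-6.41,-1.0,0,0,-1.35,9.22,-7.12,-1.2,0,0,-1.506]' --grip 85

```text
time_s: 1.4
eef_pos: [0.5954, 0.202, 0.1708]
eef_rot: [-0.0, 0.766, 0.643, -0.0]
wrist_force: [0.5, 0.9, 0.7]
opening: 0.998
grasp_force: 0.0
```

>>> move_arm --plan '[0,0,0,0,0,0,0,0,0,0,0,0]'

```text
time_s: 1.65
eef_pos: [0.5936, 0.2033, 0.1706]
eef_rot: [-0.001, 0.764, 0.645, -0.001]
wrist_force: [-0.8, -0.5, 0.7]
opening: 0.989
grasp_force: 0.0
```

Run:
```python
from h import *
import pickle
c=snap("wrist","pics/w1.png"); pickle.dump(c,open("c1.pkl","wb")); print(c["origin"],c["attitude"])
o=ctrl.get_obs(); print(o["time_s"],o["eef_pos"],o["eef_rot"],o["wrist_force"],o["q"])
```

```text
[0.60721872 0.28453563 0.31345468] [ 0.1589609   0.98366983 -0.08320662 -0.0142042 ]
1.7 [0.59334489 0.20394574 0.1710346 ] [-4.17274999e-04  7.63854839e-01  6.45387866e-01 -3.35784026e-04] [-0.14525696 -0.28925688  0.36546303] [1.42014643e-01 3.51516637e-01 1.52173465e+00 3.67405127e-04
 1.26935350e+00 3.09639570e-01]
```

View pics/w1.png

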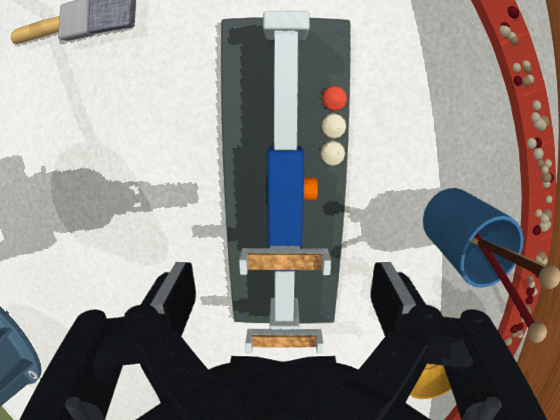

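Wrist view: coral mark at (335,98), creams at (334,126) and (333,152), button at (310,188), and blue tube between columns 268 and 303. The cork middles are at (285,261) and (284,341).

```bash
cat >> h.py <<'E'
np.set_printoptions(precision=4,suppress=True)
E
python3 - <<'E'
from h import *
import pickle
c=pickle.load(open("c1.pkl","rb")); T=pickle.load(open("c0.pkl","rb"))["top"];S=pickle.load(open("c0.pkl","rb"))["scene"]
a=lambda X,Y:(155+(X+.5)/4-.5,172+(Y+.5)/4-.5); s=lambda X,Y:(300+(X+.5)/4-.5,210+(Y-270+.5)/4-.5)
w=lambda u,v:ray(c,u,v,True)
print("coral",atz(c,335,98,.018,True),tri([w(335,98),ray(T,*a(143,49))]))
print("cream",atz(c,334,126,.018,True),atz(c,333,152,.018,True))
print("btn",tri([w(310,188),ray(T,*a(226,90)),ray(S,*s(199,500))]),atz(c,310,188,.05,True))
print("slid",tri([w(285,261),ray(T,*a(285,127)),ray(S,*s(170,403))]),atz(c,285,261,.075,True))
print("fix",tri([w(284,341),ray(T,*a(401,145)),ray(S,*s(68,335))]),atz(c,284,341,.075,True))
print("tube at row188",(atz(c,268,200,.058,True)+atz(c,303,200,.058,True))/2,np.linalg.norm(atz(c,268,200,.058,True)-atz(c,303,200,.058,True)), atz(c,285.5,148,.058,True))
E
```

```text
coral [0.6533 0.278  0.018 ] (array([ 0.6562,  0.2774, -0.0078]), [0.0011433999468709688, 0.0011433999468709376])
cream [0.6486 0.2527 0.018 ] [0.6444 0.2289 0.018 ]
btn (array([0.6161, 0.2031, 0.0405]), [0.001990913242416203, 0.0020501132187748725, 0.0014483524887078773]) [0.617  0.2075 0.05  ]
slid (array([0.584 , 0.1535, 0.0714]), [0.0025298526483125187, 0.0032380086277533997, 0.0039010557441010903]) [0.5868 0.156  0.075 ]
fix (array([0.5697, 0.0635, 0.0707]), [0.0006694547837060929, 0.0022820728034034514, 0.002683867280146982]) [0.571  0.0674 0.075 ]
tube at row188 [0.5952 0.203  0.058 ] 0.028917620510249743 [0.6024 0.2456 0.058 ]
```

>>> move_arm --plan '[0.04,0,-0.6,0,0,0,0.04,0,-1.2,0,0,0,0.04,0,-1.8,0,0,0,0.04,0,-2.3,0,0,0,0.04,0,-2.65,0,0,0,0.04,0,-2.92,0,0,0,0.04,0,-2.92,0,0,0]' --grip 62

```text
time_s: 2.58
eef_pos: [0.5954, 0.2037, 0.0246]
eef_rot: [-0.0, 0.764, 0.645, -0.001]
wrist_force: [0.6, 0.5, -0.2]
opening: 0.724
grasp_force: 0.0
```

>>> move_arm --plan '[0,0,0,0,0,0,0,0,0,0,0,0,0,0,0,0,0,0,0,0,0,0,0,0]' --grip 42

```text
time_s: 3.08
eef_pos: [0.5989, 0.2033, 0.0271]
eef_rot: [0.002, 0.764, 0.645, 0.002]
wrist_force: [5.2, -0.1, -1.6]
opening: 0.491
grasp_force: 2.6
```

>>> move_arm --plan '[0,0,0,0,0,0,0,0,0,0,0,0,0,0,0,0,0,0,0,0,0,0,0,0]' --grip 33

```text
time_s: 3.58
eef_pos: [0.597, 0.2037, 0.0276]
eef_rot: [0.0, 0.764, 0.645, 0.001]
wrist_force: [-3.5, 0.1, 8.1]
opening: 0.392
grasp_force: 9.7
```

Run:
```python
from h import *
import pickle
c=snap("wrist","pics/w2.png"); pickle.dump(c,open("c2.pkl","wb"))
o=ctrl.get_obs(); print(o["time_s"],o["eef_pos"],o["eef_rot"],o["wrist_force"],o["opening"],o["grasp_force"])
```

```text
3.625 [0.597  0.2037 0.0276] [0.0003 0.7644 0.6448 0.0009] [-3.7003 -0.1394  7.5113] 0.38775586456531486 9.710574299097061
```

View pics/w2.png

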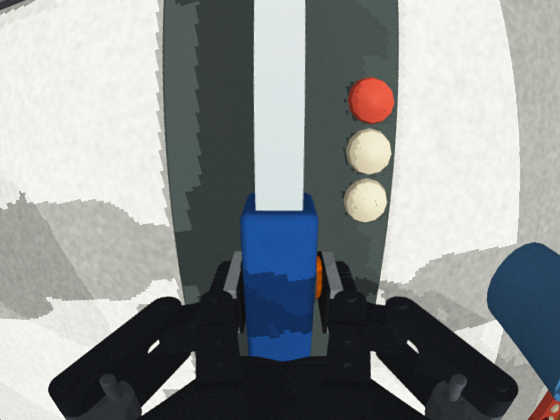

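The pads straddle the tube and hold the orange button in at (318,275). The opening is about 33 mm, so the button is fully in, and I can slide the tube.

>>> move_arm --plan '[0.034,0.19,0,0,0,0,0.068,0.385,0,0,0,0,0.1,0.577,0,0,0,0,0.134,0.77,0,0,0,0,0.168,0.96,0,0,0,0,0.2,1.153,0,0,0,0,0.235,1.345,0,0,0,0,0.268,1.537,0,0,0,0,0.268,1.537,0,0,0,0,0.268,1.537,0,0,0,0]' --grip 33

```text
time_s: 4.88
eef_pos: [0.6106, 0.2812, 0.0276]
eef_rot: [0.0, 0.764, 0.645, 0.001]
wrist_force: [-1.9, 0.6, 6.9]
opening: 0.389
grasp_force: 9.3
```

Run:
```python
from h import *
import pickle
c=snap("wrist","pics/w3.png"); pickle.dump(c,open("c3.pkl","wb"))
o=ctrl.get_obs(); print(o["time_s"],o["eef_pos"],o["eef_rot"],o["wrist_force"],o["opening"],o["grasp_force"])
a=cv2.imread("pics/w2.png");b=cv2.imread("pics/w3.png")
# tube front edge relative to the gripper: blue mask rows near column 280
for im in (a,b):
    h=cv2.cvtColor(im,cv2.COLOR_BGR2HSV)[:,262:300]; m=cv2.inRange(h,(105,120,40),(125,255,255)); r=np.where(m.mean(1)>127)[0]; print(r.min(),r.max())
```

```text
4.925 [0.6105 0.2812 0.0276] [0.0001 0.7643 0.6449 0.0014] [-3.4565  0.7799  7.1958] 0.38924259952195955 9.309709221124649
211 360
211 360
```

>>> move_arm --plan '[0,0,0,0,0,0,0,0,0,0,0,0,0,0,0,0,0,0,0,0,0,0,0,0,0,0,0.7,0,0,0,0,0,1.6,0,0,0,0,0,2.8,0,0,0,0,0,2.8,0,0,0]' --grip 64

```text
time_s: 5.92
eef_pos: [0.6133, 0.2813, 0.1724]
eef_rot: [0.002, 0.764, 0.645, 0.005]
wrist_force: [0.1, -0.1, -0.0]
opening: 0.751
grasp_force: 0.0
```

Run:
```python
from h import *
import pickle
c=snap("wrist","pics/w4.png"); pickle.dump(c,open("c4.pkl","wb")); s=snap("scene","pics/s4.png")
o=ctrl.get_obs(); print(o["time_s"],o["eef_pos"],o["eef_rot"],o["wrist_force"],o["opening"],o["grasp_force"])
a=c["pixels"][60:360,170:470,::-1];b=s["pixels"][220:330,310:430,::-1]
C=np.zeros((600,790,3),np.uint8);C[:300,:300]=a;C[:440,310:790]=cv2.resize(b,None,fx=4,fy=4,interpolation=cv2.INTER_CUBIC);cv2.imwrite("pics/c4.png",C)
```

```text
6.025 [0.6099 0.2804 0.1662] [0.0003 0.7642 0.6449 0.0008] [ 0.2952 -0.6546 -1.4402] 0.7491583406325576 0.0
```

View pics/c4.png

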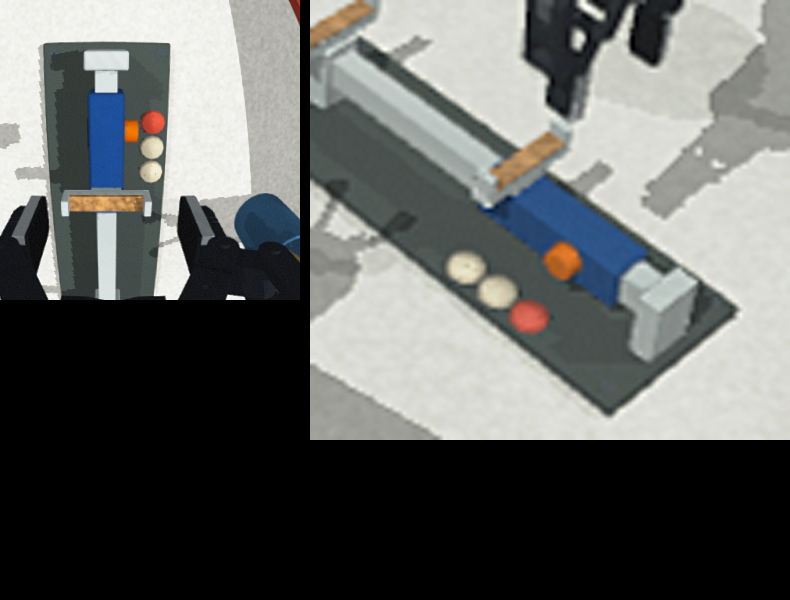

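The button now stands out at (131,131) in the wrist crop, beside the coral mark at (152,122). I'll check its position along the rail and how far it sticks out.

Run:
```python
from h import *
import pickle
c=pickle.load(open("c4.pkl","rb")); c1=pickle.load(open("c1.pkl","rb"))
ey=np.array([.171,.985,0]);ex=np.array([.985,-.171,0])
def hsvm(c,lo,hi,box):
    h=cv2.cvtColor(c["pixels"],cv2.COLOR_RGB2HSV); m=cv2.inRange(h,lo,hi); z=m*0; x,y,X,Y=box; z[y:Y,x:X]=m[y:Y,x:X]; return np.argwhere(z)[:,::-1]
for cc,bb,rb in ((c1,(300,170,330,205),(320,85,350,110)),(c,(290,170,315,210),(308,165,340,195))):
    b=hsvm(cc,(8,180,120),(18,255,255),bb); r=hsvm(cc,(0,140,120),(6,255,255),rb)
    print(len(b),b.min(0),b.max(0),b.mean(0),len(r),r.mean(0))
    B=atz(cc,*b.mean(0),.050,True);M=atz(cc,*r.mean(0),.018,True); print(B,M,"dy mark-btn",(M-B)@ey, "btn x ext",(atz(cc,b[:,0].max(),b[:,1].mean(),.05,True)-atz(cc,b[:,0].min(),b[:,1].mean(),.05,True))@ex)
T=[atz(c,262,152,.058,True),atz(c,294,152,.058,True)];print((T[0]+T[1])/2)
print("slid",atz(c,276,263.5,.075,True),"first view",atz(c1,285,261,.075,True),atz(c1,284,341,.075,True))
```

```text
294 [304 177] [317 199] [310.1395 188.3129] 464 [334.306   97.7802]
[0.617  0.2072 0.05  ] [0.6527 0.2783 0.018 ] dy mark-btn 0.076121733586885 btn x ext 0.01101710562927409
282 [295 180] [307 201] [300.9149 190.5   ] 419 [322.8329 181.716 ]
[0.6304 0.2844 0.05  ] [0.6529 0.2801 0.018 ] dy mark-btn -0.0003977467962081322 btn x ext 0.010233237764099136
[0.6171 0.3215 0.058 ]
slid [0.5998 0.2324 0.075 ] first view [0.5868 0.156  0.075 ] [0.571  0.0674 0.075 ]
```

The tube is locked: the button is within 0.5 mm of the mark and fully out. Next, the panel.

>>> move_arm --plan '[-0.19,-1.1,0,0,0,0,-0.38,-2.2,0,0,0,-0.03,-0.57,-3.3,0,0,0,-0.05,-0.76,-4.4,0,0,0,-0.08,-0.95,-5.5,0,0,0,-0.1,-1.14,-6.6,0,0,0,-0.12,-1.33,-7.7,0,0,0,-0.14,-1.52,-8.8,0,0,0,-0.15,-1.71,-9.9,0,0,0,-0.15,-1.91,-10.97,0,0,0,-0.15]' --grip 85

```text
time_s: 7.28
eef_pos: [0.5125, -0.2692, 0.1631]
eef_rot: [-0.002, 0.81, 0.586, -0.0]
wrist_force: [0.6, -0.0, 0.8]
opening: 0.992
grasp_force: 0.0
```

>>> move_arm --plan '[0,0,0,0,0,0,0,0,0,0,0,0,0,0,0,0,0,0]'

```text
time_s: 7.65
eef_pos: [0.514, -0.2665, 0.1644]
eef_rot: [-0.001, 0.81, 0.586, -0.0]
wrist_force: [-0.3, -0.4, 0.5]
opening: 0.995
grasp_force: 0.0
```

Run:
```python
from h import *
import pickle
c=snap("wrist","pics/w5.png"); pickle.dump(c,open("c5.pkl","wb"))
o=ctrl.get_obs(); print(o["time_s"],o["eef_pos"],o["eef_rot"],o["wrist_force"],o["opening"])
```

```text
7.7 [ 0.5142 -0.2666  0.1647] [-0.0006  0.8099  0.5866 -0.0001] [ 0.2064  0.0557 -0.3144] 0.9987622330141919
```

View pics/w5.png

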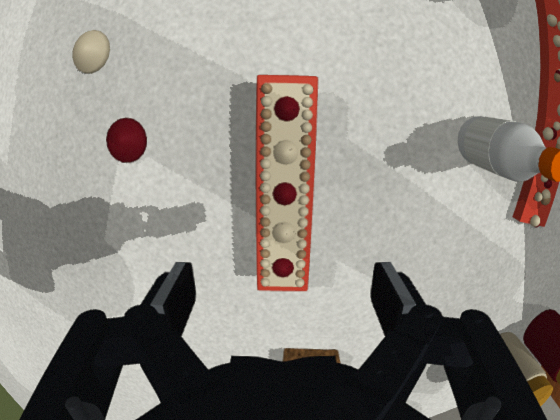

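The panel's corners are at (257,76), (318,77), (308,290) and (258,289), with its middle shell at (285,194).

Run:
```python
from h import *
import pickle
c=pickle.load(open("c5.pkl","rb")); T=pickle.load(open("c0.pkl","rb"))["top"]
P=np.array([atz(c,*k,.04,True) for k in [(257,76),(318,77),(308,290),(258,289)]]);print(P,P.mean(0))
d=(P[0]+P[1]-P[2]-P[3])/2;print(np.degrees(np.arctan2(d[1],d[0])),np.linalg.norm(d),np.linalg.norm(P[0]-P[1]),np.linalg.norm(P[2]-P[3]))
print(np.degrees(np.arctan2(*(P[0]-P[3])[1::-1])),np.degrees(np.arctan2(*(P[1]-P[2])[1::-1])))
t=lambda X,Y:(325+(X-490+.5)/4-.5,205+(Y+.5)/4-.5)
for w,a in [((287,108),(549,59)),((285,194),(637,89)),((283,267),(723,120))]: print(tri([ray(c,*w,True),ray(T,*t(*a))]),atz(c,*w,.048,True))
```

```text
[[ 0.5251 -0.1637  0.04  ]
 [ 0.5716 -0.1797  0.04  ]
 [ 0.5066 -0.3653  0.04  ]
 [ 0.4605 -0.349   0.04  ]] [ 0.516  -0.2644  0.04  ]
70.75202268194197 0.19647375608335949 0.04916077604885582 0.048879145766402
70.79314480380768 70.71100608319543
(array([ 0.538 , -0.1965,  0.0704]), [0.001949063668112087, 0.00194906366811194]) [ 0.5397 -0.1962  0.048 ]
(array([ 0.5146, -0.2729,  0.0188]), [0.0017246976478632874, 0.0017246976478633453]) [ 0.5162 -0.263   0.048 ]
(array([ 0.4903, -0.3394,  0.0287]), [0.0009340874550549516, 0.0009340874550549337]) [ 0.493  -0.3284  0.048 ]
```

>>> move_arm --plan '[0.03,0.01,-0.6,0,0,-0.015,0.03,0.01,-1.3,0,0,-0.015,0.03,0.01,-2.0,0,0,-0.015,0.03,0.01,-2.5,0,0,-0.015,0.03,0.01,-2.85,0,0,-0.015,0.03,0.01,-3.06,0,0,-0.015,0.03,0.01,-3.06,0,0,-0.015,0.03,0.01,-3.06,0,0,-0.015]' --grip 80

```text
time_s: 8.7
eef_pos: [0.5163, -0.2682, 0.0133]
eef_rot: [0.001, 0.815, 0.58, 0.0]
wrist_force: [0.6, -0.6, -0.0]
opening: 0.939
grasp_force: 0.0
```

>>> move_arm --plan '[0,0,0,0,0,0,0,0,0,0,0,0,0,0,0,0,0,0,0,0,0,0,0,0,0,0,0,0,0,0,0,0,0,0,0,0]' --grip 44

```text
time_s: 9.45
eef_pos: [0.5162, -0.2683, 0.0133]
eef_rot: [0.001, 0.815, 0.58, 0.0]
wrist_force: [-1.4, 1.0, 6.3]
opening: 0.575
grasp_force: 63.5
```

>>> move_arm --plan '[0,0,0.3,0,0,0,0,0,1.0,0,0,0,0.05,0.3,1.8,0,0,0.01,0.2,1.2,2.4,0,0,0.03,0.37,2.2,2.4,0,0,0.05,0.54,3.2,2.4,0,0,0.07,0.71,4.2,2.4,0,0,0.09,0.88,5.2,2.4,0,0,0.11,1.05,6.2,2.4,0,0,0.13,1.22,7.2,2.4,0,0,0.15]'

```text
time_s: 10.7
eef_pos: [0.5765, 0.0939, 0.1328]
eef_rot: [0.0, 0.769, 0.639, 0.0]
wrist_force: [0.4, -1.1, -1.8]
opening: 0.57
grasp_force: 62.8
```

>>> move_arm --plan '[0.1,0.6,0,0,0,0.01,0.17,1.06,0,0,0,0.01,0.17,1.06,0,0,0,0.01,0.17,1.06,0,0,0,0.01,0.17,1.06,0,0,0,0.01]'

```text
time_s: 11.32
eef_pos: [0.585, 0.1443, 0.1324]
eef_rot: [0.0, 0.766, 0.643, -0.0]
wrist_force: [0.5, 0.3, -1.4]
opening: 0.575
grasp_force: 62.7
```

Run:
```python
from h import *
import pickle
c=snap("wrist","pics/w6.png"); t=snap("top","pics/t6.png"); pickle.dump((c,t),open("c6.pkl","wb"))
o=ctrl.get_obs(); print(o["time_s"],o["eef_pos"],o["eef_rot"],o["wrist_force"],o["torque"],o["opening"],o["grasp_force"])
```

```text
11.425 [0.5851 0.1443 0.1324] [-0.      0.7663  0.6425 -0.0001] [ 0.1408 -0.1763 -2.2372] [ 0.0038 -0.0038  0.055 ] 0.5751034381481042 62.704739570617676
```

View pics/w6.png

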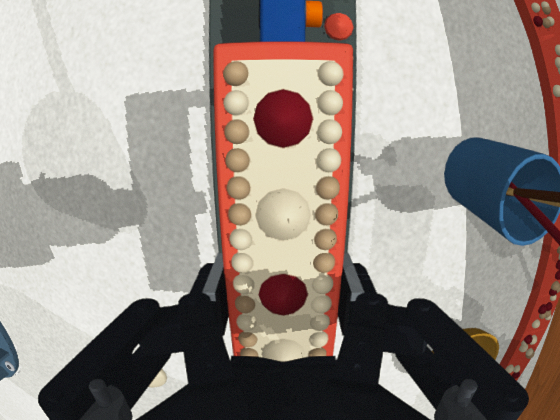

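The held panel's far edge runs from (215,45) to (354,45), centred over the tube at about columns 262–306. The coral mark is at (339,26).

Run:
```python
from h import *
import pickle
c,t=pickle.load(open("c6.pkl","rb"))
ey=np.array([.171,.985,0]);ex=np.array([.985,-.171,0])
h=cv2.cvtColor(c["pixels"],cv2.COLOR_RGB2HSV)
b=np.where(cv2.inRange(h,(105,120,40),(125,255,255))[20,240:330])[0]+240
E1=atz(c,216,45,.159,True);E2=atz(c,353,45,.159,True);e=(E1+E2)/2
q1=atz(c,227,200,.159,True);q2=atz(c,346,200,.159,True);q=(q1+q2)/2;d=e-q
tb=atz(c,(b.min()+b.max())/2,20,.058,True);M=atz(c,339,26,.018,True)
print(b.min(),b.max(),"edge mid",e,"w",np.linalg.norm(E1-E2),"panel ang",np.degrees(np.arctan2(d[1],d[0])))
print("mark",M,"mark-edge y",(M-e)@ey,"x tube-edge",(tb-e)@ex,"mark-edge x",(M-e)@ex)
```

```text
260 304 edge mid [0.603  0.2451 0.159 ] w 0.048379688658119285 panel ang 80.76437353933794
mark [0.6525 0.2766 0.018 ] mark-edge y 0.03942468944819813 x tube-edge -0.0010130797747500537 mark-edge x 0.043306664459660554
```

Only about 1 mm off. Lowering.

>>> move_arm --plan '[-0.02,0,-0.4,0,0,-0.005,-0.02,0,-0.8,0,0,-0.005,-0.02,0,-1.05,0,0,-0.005,-0.02,0,-1.18,0,0,-0.005,-0.02,0,-1.22,0,0,-0.005,-0.02,0,-1.25,0,0,-0.005,-0.02,0,-1.28,0,0,-0.005,-0.02,0,-1.28,0,0,-0.005]'

```text
time_s: 12.42
eef_pos: [0.5843, 0.1453, 0.0686]
eef_rot: [0.0, 0.767, 0.641, 0.0]
wrist_force: [-0.4, 0.2, -1.9]
opening: 0.575
grasp_force: 62.7
```

>>> move_arm --plan '[0,0,-0.015,0,0,0,0,0,-0.03,0,0,0,0,0,-0.03,0,0,0]'

```text
time_s: 12.8
eef_pos: [0.584, 0.1452, 0.0667]
eef_rot: [-0.0, 0.767, 0.641, -0.0]
wrist_force: [0.5, -0.7, -1.9]
opening: 0.572
grasp_force: 62.7
```

>>> move_arm --plan '[0,0,-0.01,0,0,0,0,0,-0.02,0,0,0,0,0,-0.02,0,0,0]'

```text
time_s: 13.18
eef_pos: [0.5842, 0.1452, 0.0663]
eef_rot: [0.0, 0.767, 0.641, 0.0]
wrist_force: [-3.6, -0.6, 3.6]
opening: 0.571
grasp_force: 63.4
```

Run:
```python
from h import *
o=ctrl.get_obs(); print(o["eef_pos"],o["wrist_force"],o["torque"])
s=snap("scene","pics/s7.png");t=snap("top","pics/t7.png");w=snap("wrist","pics/w7.png")
C=np.zeros((600,800,3),np.uint8)
C[:352,:480]=cv2.resize(s["pixels"][205:293,290:410,::-1],None,fx=4,fy=4,interpolation=cv2.INTER_CUBIC)
C[:240,490:800]=w["pixels"][0:240,130:440,::-1]
C[360:600,:480]=cv2.resize(t["pixels"][175:235,155:275,::-1],None,fx=4,fy=4,interpolation=cv2.INTER_CUBIC)
cv2.imwrite("pics/c7.png",C)
```

```text
[0.5842 0.1452 0.0663] [-3.6067 -0.5924  3.6336] [-0.0767  0.4563 -0.0473]
```

View pics/c7.png

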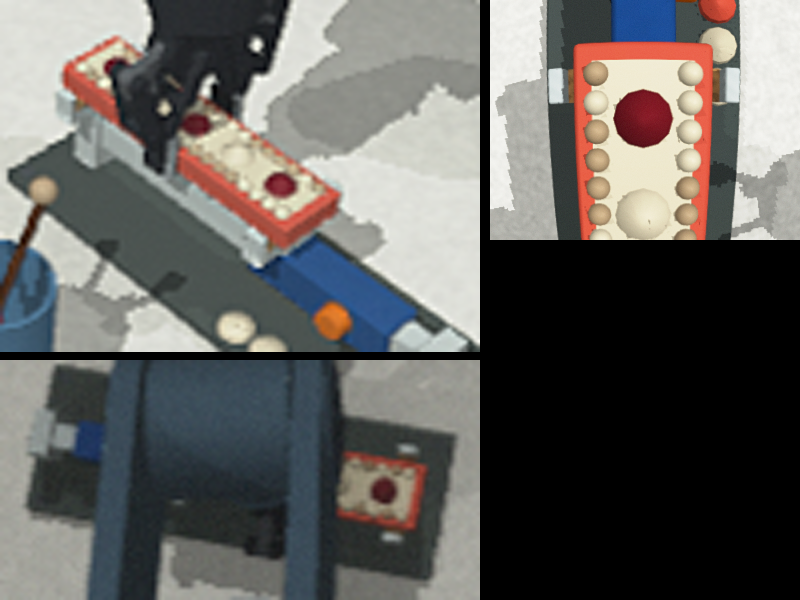

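The panel sits between the lips with cork showing on both sides, for example at (569,85) and (714,85) in the wrist crop, and it overhangs both rests. Releasing.

>>> move_arm --plan '[0,0,-0.005,0,0,0,0,0,-0.005,0,0,0,0,0,-0.005,0,0,0,0,0,-0.005,0,0,0]' --grip 56

```text
time_s: 13.82
eef_pos: [0.5841, 0.1452, 0.0654]
eef_rot: [0.0, 0.767, 0.641, 0.0]
wrist_force: [-0.4, 0.7, 1.2]
opening: 0.655
grasp_force: 0.0
```

>>> move_arm --plan '[0,0,0,0,0,0,0,0,0,0,0,0,0,0,0.4,0,0,0,0,0,1.2,0,0,0,0,0,2.2,0,0,0,-0.5,-1,3,0,0,0,-1,-2,3,0,0,0,-1.5,-3,3,0,0,0,-2,-4,3,0,0,0,-2,-4,3,0,0,0]' --grip 80

```text
time_s: 15.08
eef_pos: [0.4832, -0.0578, 0.2172]
eef_rot: [0.001, 0.769, 0.639, 0.0]
wrist_force: [0.9, 1.0, 1.0]
opening: 0.938
grasp_force: 0.0
```

Run:
```python
from h import *
o=ctrl.get_obs(); print(o["time_s"],o["eef_pos"],o["wrist_force"])
s=snap("scene","pics/s8.png");t=snap("top","pics/t8.png")
C=np.zeros((600,800,3),np.uint8)
C[:352,:480]=cv2.resize(s["pixels"][205:293,290:410,::-1],None,fx=4,fy=4,interpolation=cv2.INTER_CUBIC)
C[360:600,:480]=cv2.resize(t["pixels"][175:235,155:275,::-1],None,fx=4,fy=4,interpolation=cv2.INTER_CUBIC)
C[:240,480:800]=cv2.resize(s["pixels"][:,:,::-1],(320,240))
cv2.imwrite("pics/c8.png",C)
```

```text
15.075 [ 0.4832 -0.0578  0.2172] [0.9427 0.9647 0.9799]
```

View pics/c8.png

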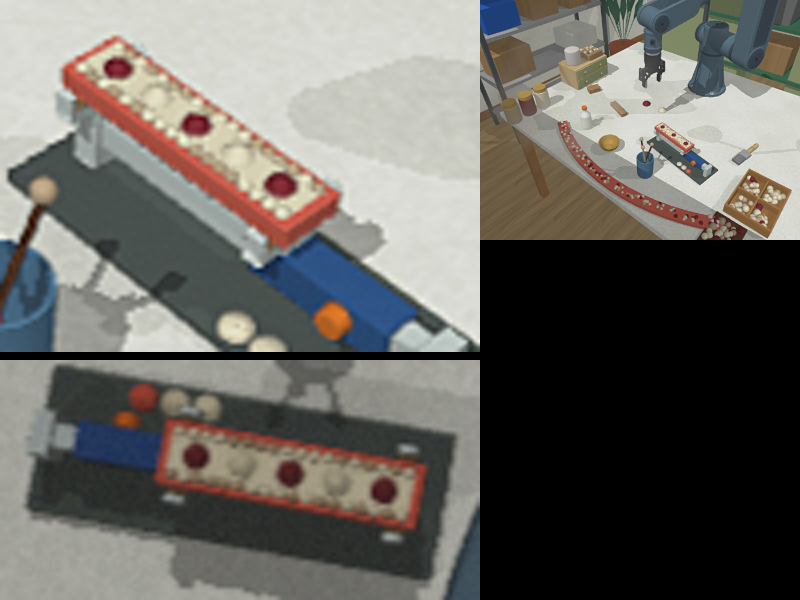

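The panel lies flat between all four lips on both rests. The tube is locked with its button (126,419) beside the coral mark (143,397), the bystanders are where they were, and the arm is clear.

```bash
python3 -c "
from bench import ctrl
print(ctrl.hand_in())"
```

```text
the job is handed in; nothing more can be done
None
```

I handed the job in: the blue tube is locked at the coral mark with the button fully out, and the coral panel rests flat, shells up, on both cork rests between the lips; the other things are undisturbed, and it took about 15 s of robot time.

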